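# Mount a sanding drum on its spindle at gauge height

## Task

Mount the sanding drum on the upright spindle, boss end up. Before it goes on, stand it on the open bench with the boss on top and let go of it, then take it afresh; and put under it on the spindle whichever spacer collar brings the top of the boss level with the bar of the height gauge, neither above the bar's upper edge nor below its lower edge. The drum must end sitting square on its collar, and the jar, the bottle and the block of wood that stand about must not be knocked over or pushed aside.

Things in the scene. Friction and masses are not known exactly. Their poses are not given: they have to be found in the camera images.
- drum_mid (a point): brown sanding drum, a cylinder 60 mm in diameter and 90 mm long, with a round steel boss (36 mm diameter, 8 mm high) on one end: 98 mm over all, about 0.3 kg; a 24 mm bore goes right through. At the start it lies level on its side in the wooden cradle. This point is on its axis, half-way along the 98 mm; its z axis points along the drum to the boss end.
- drum_top (a point): centre of the drum's boss face, 49 mm from the middle along the drum's z axis; this is the top of the drum when mounted
- cradle_foot (a point): fixed low V-shaped pine cradle in which the drum lies at the start, 66 mm long (x axis, along the drum), 50 mm wide, 20 mm high, so narrower than the drum, which overhangs it; the drum's axis is 38 mm above the bench there. This point is the centre of its underside, on the bench; z up.
- spindle_seat (a point): seat of the fixed dark steel stand: a flat round shoulder (42 mm diameter), 30 mm above the bench, on which collars rest. An upright steel spindle of 18 mm diameter rises 64 mm above it, its last 10 mm tapered. This point is on the spindle's axis; z up, x points from the spindle to the gauge column.
- column_top (a point): top of the stand's gauge column, a steel rod 16 mm thick and 217 mm tall, 125 mm from the spindle. The stand's foot plate, 14 mm thick with 18 mm high bolt heads, reaches along the stand's x axis from 60 mm before the spindle to 155 mm behind it, and 60 mm to either side.
- gauge_bar (a point): tip of the height gauge: a fixed aluminium bar, 18 mm tall (9 mm above and 9 mm below this point) and 16 mm wide, that points from the gauge column to the spindle; its end, 80 mm from the spindle's axis, is this point. Its height differs from start to start; z up.
- collar_low_mid (a point): aluminium-grey spacer collar, a flat ring of 60 mm outside diameter with a 24 mm bore, 12 mm thick (the thinnest), lying flat and loose on the bench. This point is on its axis half-way up; z is its axis. The three collars change places from start to start.
- collar_mid_mid (a point): aluminium-grey spacer collar, a flat ring of 60 mm outside diameter with a 24 mm bore, 24 mm thick (the middle one), lying flat and loose on the bench. This point is on its axis half-way up; z is its axis. The three collars change places from start to start.
- collar_high_mid (a point): aluminium-grey spacer collar, a flat ring of 60 mm outside diameter with a 24 mm bore, 36 mm thick (the thickest), lying flat and loose on the bench. This point is on its axis half-way up; z is its axis. The three collars change places from start to start.
- jar_wide_mid (a point): loose plastic jar with a cream body and white lid, 66 mm diameter, 85 mm tall, not to be disturbed. This point is on its axis half-way up; z up.
- glue_bottle_mid (a point): loose white glue bottle with an orange nozzle, 52 mm diameter, 166 mm tall, not to be disturbed. Left of and behind it, beyond about x = 0.62 and y = 0.27 m, stands a fixed open crate of tools, up to 150 mm high. This point is on the bottle's axis half-way up; z up.
- offcut_2_mid (a point): loose block of pine, 60 x 60 mm and 38 mm tall, not to be disturbed. This point is its centre; z up.
- vice_back (a point): rear end (the end away from the robot) of the fixed blue bench vice at the front edge of the bench, 50 mm above the bench. From it the vice reaches 230 mm towards -x and 80 mm to either side (y), and is 91 mm tall.
There are look-alikes about, which are no part of the job. Leave any yellow look-alike of the part that bears collar_mid_mid alone.

How it is judged:
By the outcome, as a careful person would: the job done as asked, in the order asked, and still so for the second after the job is handed in, with the robot touching nothing.
It also fails if it takes over 72 s, if anything falls off the work surface, if the arm or the gripper's body presses on something with over 40 N, if the wrist force passes 120 N, or if a joint passes its speed limit or range.

## Robot

A 6-joint arm with a two-finger parallel gripper is mounted at the origin on a cart in front of the work surface, level with it; the furniture and walls round the work are solid. World frame = base frame: x ahead of the robot, y to its left, z up, the work surface at z = 0. Lengths are in m, angles in rad, forces in N, time in s.
With the tool pointing down it reaches from about 0.35 to 0.775 m from the base axis. Payload 5.5 kg.
Tool frame: the origin (TCP) lies at the very end of the fingers, on their centre line; the grasp point (between the pads) lies 19 mm behind it; z points along the fingers, y is the line along which they close (so a half turn about z gives the same grasp; the last joint's range is limited). The gripper opens to 85 mm and grips with 20 to 120 N. Pads are 22 mm wide; open, the fingers measure 114 mm over their backs; the gripper's body (76 mm by 85 mm) begins 54 mm behind the grasp point. The pads swing forward as they close: fully open they stand 13 mm farther back than shut.
Start: joints at [-1.371, 0.313, 0.046, 1.304, 0, 1.431], TCP at [0.192, -0.542, 0.231] pointing down, gripper open.
Joint ranges: [-2.76, 2.76], [-0.86, 1.69], [-1.03, 1.26], [-2.2, 2.34], [-1.47, 1.5], [-3.14, 3.14]. Speed limits (rad/s): [2.57, 2.57, 3.14, 3.14, 3.14, 3.14].

## Interface

Orientations are given as a unit quaternion [w, x, y, z].
In Python, from workcell import env, cams, ticket, spotter gives the robot as it stands.
- The arm moves only by the tool jog_arm, never from a script. Its argument "increments" is a list that holds one entry, the list of rows, each a list of 7 numbers: the shift along the tool's x, y, z in units of 0.25 m (1.0 is 0.25 m), then the turn, a rotation vector about the tool's x, y, z in units of 180 degrees (1.0 is 180 degrees), then the closure in counts, from 0 (fully open) to 255 (shut). A call has 1 to 20 rows; each row shifts and turns the commanded pose from where the row before left it, along the tool's axes as they then stand; what a row does not reach is not made up. A row lasts 1/10 s, in which the tool goes at most 50 mm and 8.59 degrees, less where a joint would pass 70% of its speed; a pose out of reach is approached as far as the arm can. A call with a number of a shift or a turn outside -1 to 1 is refused whole. A call with a gripper value outside its range is refused whole. The fingers move at their own pace and stop on an object; "force" is the grip in N (left out, the last holds). Time passes only in rows, so rows that do not move let the fingers close. It gives the time, the measured TCP pose, the force, the opening and the grip force at its end, in the units of the state.
- env.get_state(): the state, without advancing time (a new reading comes with each control period).
- cams.read_camera(name): name is "scene" or "top" or "wrist"; returns a dict with "pixels" (384x512x3 uint8, red, green, blue), "fx", "fy", "cx", "cy" (pixels), "k1" (the pictures are not rectified: a ray, as slopes to the right and down, at radius r is drawn at 1 + k1 r^2 times it, then the intrinsics apply), "xyz" and "attitude" of the camera in the world; the wrist camera has in their place "mount" (4x4, takes a point from camera to tool coordinates, whose origin is the TCP and whose axes are the flange's). Camera axes: x right, y down, z forward; pixel columns grow to the right and rows downward; lengths in m; the calibration is good to about 2 mm. A picture is of the moment at which its call begins: read the wrist's pose just before it. There is no depth.
- ticket.hand_in(): hands the job in; it is judged then, once.
Trained networks look in the newest picture that a camera, given by its name, has taken for a name from the list of things; names that differ only in an ending like _2 or _b are one class to them, and where a whole thing is asked for, a point or a joint stands for the part that bears it (a point fixed in the world has none). Each returns a list of dicts, best first, with "conf" (0 to 1); they miss things now and then, are a little off and sometimes report something else, mostly with a low value. They report only what shows in the picture. A call takes as long as a camera call. They do not tell look-alikes from the thing itself.
- spotter.find_in(target, camera): "uv" ([column, row] in pixels, amid what is visible of it).
- spotter.cut_out(target, camera): "region" (384x512 bool, what is visible of it) and "uv" ([column, row] in pixels, amid what is visible of it).
- spotter.landmark_of(target, camera): "uv" ([column, row] in pixels: a listed point, or the origin of a listed thing).
The state is a dict: "clock": time; "joint_pos": joint angles; "qvel": joint speeds; "tau": joint torques, N m; "tcp_pos": TCP position; "orientation": TCP orientation; "wrist_force": force on the tool from outside, world axes, zero at the start; "ft_torque": the same for the moment, N m; "finger_gap": finger opening in m; "grip_force": force on a finger pad.
Only numpy, scipy, OpenCV 4.12 (cv2) and the standard library are available. Lean on these libraries where they do the work, as an engineer would, in place of code of your own. Each camera call takes 0.05 s, during which the arm holds its last target. There are 200 camera calls.

## Working session

There is one attempt and no reset: what is moved stays moved. The work goes in short steps, Python scripts to look and compute and a tool call to move; the robot and the scene stay as the last step left them, time stands still between calls to the robot, and variables do not carry over. Pictures are saved under pics/ and viewed, at most 10 in all, crops included, and the job is handed in when it is done.

Besides the shell and the picture viewer there is one more tool, called after "Emit:" by a JSON object that holds its "name" and its "arguments", one argument or row to a line. jog_arm: Moves the arm, as the interface text tells. Shifts and turns lie within -1 to 1; 1 stands for 0.25 m of shift or 180 degrees of turn. Its arguments: {"type":"object","properties":{"increments":{"type":"array"},"force":{"type":"number"}},"required":["increments"]}

```bash
ls; mkdir -p pics; cat > h.py <<'E'
import numpy as np, cv2
from scipy.spatial.transform import Rotation as R
from workcell import env, cams, ticket, spotter
def rot(q): return R.from_quat(np.r_[q[1:],q[0]]).as_matrix()
def cam(n):
    s=env.get_state(); c=cams.read_camera(n)
    if 'mount' in c:
        T=np.eye(4);T[:3,:3]=rot(s['orientation']);T[:3,3]=s['tcp_pos'];T=T@np.array(c['mount'])
        c['P'],c['R']=T[:3,3],T[:3,:3]
    else:
        a=np.array(c['attitude']); c['P']=np.array(c['xyz']); c['R']=a if a.shape==(3,3) else rot(a)
    return c
def ray(c,uv):
    d=np.array([(uv[0]-c['cx'])/c['fx'],(uv[1]-c['cy'])/c['fy']]);u=d.copy()
    for _ in range(20): u=d/(1+c['k1']*(u@u))
    return c['R']@np.r_[u,1]
def onz(c,uv,z):
    d=ray(c,uv); return c['P']+d*(z-c['P'][2])/d[2]
def proj(c,p):
    q=c['R'].T@(np.array(p)-c['P']);u=q[:2]/q[2];u=u*(1+c['k1']*(u@u))
    return np.array([u[0]*c['fx']+c['cx'],u[1]*c['fy']+c['cy']])
def tri(cs,uvs):
    A=np.zeros((3,3));b=np.zeros(3)
    for c,uv in zip(cs,uvs):
        d=ray(c,uv);d/=np.linalg.norm(d);M=np.eye(3)-np.outer(d,d);A+=M;b+=M@c['P']
    return np.linalg.solve(A,b)
def save(c,n,crop=None,k=1):
    im=c['pixels'][:,:,::-1]
    if crop: im=im[crop[1]:crop[3],crop[0]:crop[2]]
    cv2.imwrite('pics/'+n,cv2.resize(im,None,fx=k,fy=k,interpolation=cv2.INTER_CUBIC))
E
python3 - <<'E'
from h import *
Z=dict(drum_mid=.038,drum_top=.038,cradle_foot=0,spindle_seat=.03,column_top=.217,gauge_bar=.2,collar_low_mid=.006,collar_mid_mid=.012,collar_high_mid=.018,jar_wide_mid=.0425,glue_bottle_mid=.083,offcut_2_mid=.019,vice_back=.05)
C={n:cam(n) for n in('scene','top')}
for n,c in C.items(): save(c,n+'.png'); print(n,c['P'],c['R'].round(2).tolist(),c['fx'],c['k1'])
im=np.hstack([cv2.imread('pics/scene.png'),cv2.imread('pics/top.png')])
for t,z in Z.items():
    for n,c in C.items():
        print(t,n,[(round(d['conf'],2),np.round(d['uv']).tolist(),onz(c,d['uv'],z)[:2].round(3).tolist()) for d in spotter.landmark_of(t,n)[:4]])
E
```

```text
pics
scene [ 0.21507286 -0.68789016  1.08054507] [[0.9, -0.35, 0.27], [-0.44, -0.69, 0.58], [-0.02, -0.64, -0.77]] 394.3316559723904 0.04342068836338671
top [0.17855856 0.19491734 1.38249946] [[-0.49, -0.83, 0.27], [-0.87, 0.47, -0.16], [0.01, -0.32, -0.95]] 364.209571535618 -0.11381113071189708
drum_mid scene [(0.77, [207.0, 159.0], [0.508, 0.328]), (0.21, [253.0, 281.0], [0.44, -0.199])]
drum_mid top [(0.56, [176.0, 252.0], [0.503, 0.322])]
drum_top scene [(0.72, [194.0, 159.0], [0.462, 0.347]), (0.46, [254.0, 280.0], [0.445, -0.197])]
drum_top top [(0.75, [173.0, 268.0], [0.457, 0.356])]
cradle_foot scene [(0.56, [341.0, 306.0], [0.637, -0.362]), (0.54, [205.0, 171.0], [0.486, 0.31])]
cradle_foot top []
spindle_seat scene [(0.73, [280.0, 225.0], [0.606, -0.054])]
spindle_seat top [(0.61, [254.0, 183.0], [0.602, -0.068])]
column_top scene [(0.75, [315.0, 174.0], [0.719, -0.051]), (0.62, [256.0, 278.0], [0.411, -0.276]), (0.5, [246.0, 324.0], [0.342, -0.368])]
column_top top [(0.98, [232.0, 139.0], [0.726, -0.044])]
gauge_bar scene [(0.44, [301.0, 190.0], [0.659, -0.075])]
gauge_bar
[... 435 characters left out ...]
0], [0.493, -0.369])]
collar_high_mid scene [(0.93, [311.0, 274.0], [0.611, -0.244]), (0.3, [304.0, 190.0], [0.759, 0.048])]
collar_high_mid top [(0.5, [291.0, 162.0], [0.611, -0.249])]
jar_wide_mid scene [(0.89, [340.0, 307.0], [0.618, -0.375])]
jar_wide_mid top [(0.6, [314.0, 148.0], [0.608, -0.355])]
glue_bottle_mid scene [(0.56, [263.0, 155.0], [0.681, 0.211])]
glue_bottle_mid top [(0.76, [182.0, 196.0], [0.672, 0.206])]
offcut_2_mid scene [(0.87, [246.0, 323.0], [0.372, -0.292])]
offcut_2_mid top [(0.83, [335.0, 202.0], [0.379, -0.307])]
vice_back scene [(0.78, [214.0, 215.0], [0.429, 0.067])]
vice_back top [(0.41, [180.0, 196.0], [0.689, 0.21]), (0.33, [256.0, 185.0], [0.586, -0.065])]
```

```bash
python3 - <<'E'
from h import *
a=cv2.imread('pics/scene.png');b=cv2.imread('pics/top.png')
cv2.imwrite('pics/s1.png',cv2.resize(a[110:370,140:400],None,fx=2.3,fy=2.3,interpolation=2))
cv2.imwrite('pics/t1.png',cv2.resize(b[100:330,110:390],None,fx=2.5,fy=2.5,interpolation=2))
E
```

```text
(no output)
```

View pics/s1.png

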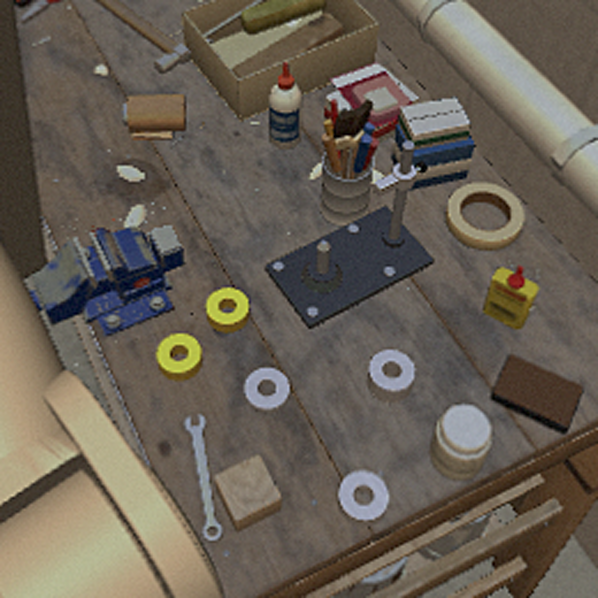

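View pics/t1.png

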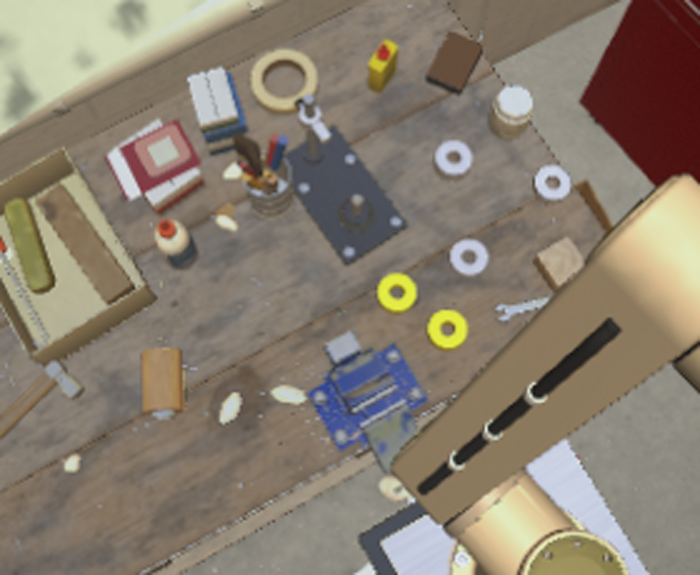

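The `scene` crop shows three grey rings and two yellow look-alikes. The drum lies at about (207,159) with its steel boss towards the robot.

Candidates, in full `scene` pixels:

| Candidate | Pixel |
|---|---|
| Grey collars | (257,281), (311,274), (299,325) |
| Yellow look-alikes (excluded) | (239,245), (217,264) |
| Tape ring (excluded) | (351,203) |

Next I'll triangulate the gauge bar and check which collar is which.

```bash
python3 - <<'E'
from h import *
C={n:cam(n) for n in('scene','top')}
for t in ['gauge_bar','column_top','spindle_seat','glue_bottle_mid','jar_wide_mid','drum_mid','drum_top','offcut_2_mid']:
    L=[spotter.landmark_of(t,n) for n in C]
    if all(L):
        uv=[l[0]['uv'] for l in L]; p=tri(list(C.values()),uv)
        print(t,p.round(4),[(proj(c,p)-u).round(1).tolist() for c,u in zip(C.values(),uv)])
for t,z in [('collar_low_mid',.012),('collar_mid_mid',.024),('collar_high_mid',.036)]:
    for n,c in C.items():
        for d in spotter.cut_out(t,n)[:3]:
            m=d['region'];v,u=np.nonzero(m);P=np.array([onz(c,(a,b),0)for a,b in zip(u,v)])
            print(t,n,round(d['conf'],2),np.round(d['uv']),m.sum(),'ext on z=0',np.ptp(P[:,0]).round(4),np.ptp(P[:,1]).round(4),P.mean(0)[:2].round(3),c['pixels'][m].mean(0).round())
for n,c in C.items():
    for d in spotter.cut_out('drum_mid',n)[:1]:
        m=d['region'];v,u=np.nonzero(m);P=np.array([onz(c,(a,b),.045)[:2]for a,b in zip(u,v)]);w,V=np.linalg.eigh(np.cov(P.T));print('drum',n,P.mean(0).round(3),V[:,1].round(3),np.sqrt(w*12).round(3))
w=cam('wrist');print(w['mount'],w['fx'],w['k1']);s=env.get_state();print(rot(s['orientation']).round(3),s['finger_gap'])
save(C['scene'],'g.png',(255,150,355,250),6)
E
```

```text
gauge_bar [ 0.6843 -0.0476  0.1532] [[-0.1, 0.1], [-0.0, -0.1]]
column_top [ 0.7275 -0.0426  0.2072] [[2.2, -1.3], [0.8, 2.0]]
glue_bottle_mid [0.6709 0.2016 0.1013] [[-0.2, 0.1], [-0.1, -0.2]]
jar_wide_mid [ 0.6188 -0.3739  0.036 ] [[-2.4, 1.2], [-0.7, -1.7]]
drum_mid [0.5102 0.3242 0.0409] [[-0.8, 0.4], [-0.4, -0.8]]
drum_top [0.4642 0.3544 0.0324] [[-0.3, 0.1], [-0.1, -0.3]]
offcut_2_mid [ 0.3735 -0.2984  0.0435] [[2.2, -1.3], [0.9, 1.5]]
collar_low_mid scene 0.5 [258. 275.] 297 ext on z=0 0.061 0.0646 [ 0.458 -0.178] [139. 141. 154.]
collar_low_mid top 0.58 [296. 206.] 139 ext on z=0 0.0567 0.0549 [ 0.456 -0.181] [184. 189. 205.]
collar_mid_mid scene 0.82 [236. 242.] 275 ext on z=0 0.0624 0.0686 [ 0.464 -0.043] [157. 155.  58.]
collar_mid_mid scene 0.69 [300. 330.] 401 ext on z=0 0.064 0.063 [ 0.496 -0.359] [140. 141. 152.]
collar_mid_mid scene 0.63 [218. 265.] 330 ext on z=0 0.0622 0.0731 [ 0.374 -0.082] [153. 152.  59.]
collar_mid_mid top 0.75 [289. 229.] 179 ext on z=0 0.0624 0.0591 [ 0.372 -0.09 ] [209. 211.  65.]
collar_mid_mid top 0.58 [268. 219.] 183 ext on z=0 0.0625 0.0629 [ 0.462 -0.051] [206. 209.  66.]
collar_mid_mid top 0.53 [330. 169.] 132 ext on z=0 0.0565 0.0583 [ 0.495 -0.367] [186. 189. 202.]
collar_high_mid scene 0.57 [311. 273.] 407 ext on z=0 0.0738 0.0746 [ 0.615 -0.232] [128. 127. 134.]
collar_high_mid top 0.45 [291. 164.] 193 ext on z=0 0.0639 0.0705 [ 0.611 -0.246] [167. 167. 177.]
drum scene [0.506 0.321] [-0.898  0.439] [0.081 0.096]
drum top [0.503 0.327] [-0.91   0.415] [0.059 0.104]
[[ 2.32008351e-04 -9.60877955e-01 -2.76972025e-01  7.08557030e-02]
 [ 9.99999512e-01  4.88795036e-04 -8.58079932e-04 -8.85962631e-04]
 [ 9.59892641e-04 -2.76971691e-01  9.60877599e-01 -1.41970707e-01]
 [ 0.00000000e+00  0.00000000e+00  0.00000000e+00  1.00000000e+00]] 268.73021163340263 -0.025827463527777598
[[ 0.943  0.333  0.   ]
 [ 0.333 -0.943 -0.   ]
 [-0.     0.    -1.   ]] 0.08548041229735936
```

View pics/g.png

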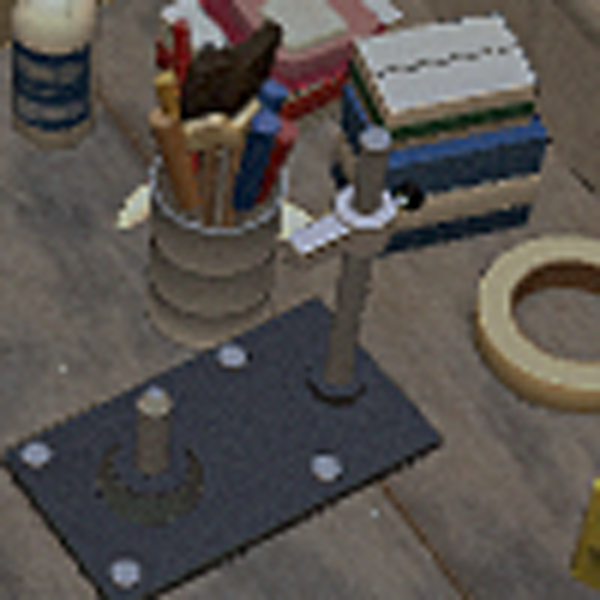

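The gauge bar triangulates to about z = 0.153, which calls for the middle collar (30 + 24 + 98 = 152 mm). In the close crop, the bar tip is at scene pixel (304,190) and the spindle top at about (280,217). I'll move the wrist camera over the collars to confirm.

Emit:
{"name": "jog_arm", "arguments": {
  "increments": [
    [[0.15,-0.055,-0.02,0,0,0,0],[0.15,-0.055,-0.02,0,0,0,0],[0.15,-0.055,-0.02,0,0,0,0],[0.15,-0.055,-0.02,0,0,0,0],[0.15,-0.055,-0.02,0,0,0,0],[0.15,-0.055,-0.02,0,0,0,0],[0.15,-0.055,-0.02,0,0,0,0],[0.15,-0.055,0,0,0,0,0],[0,0,0,0,0,0,0]]
  ]
}}

```text
clock: 3.65
tcp_pos: [0.4408, -0.3355, 0.2666]
orientation: [-0.0, 0.985, 0.172, 0.001]
wrist_force: [-1.2, -0.2, -0.0]
finger_gap: 0.0853
grip_force: 0.0
```

```bash
python3 - <<'E'
from h import *
c=cam('wrist');s=env.get_state();print(s['clock'],s['tcp_pos'],rot(s['orientation']).round(3).tolist())
for t,z in [('collar_low_mid',.006),('collar_mid_mid',.012),('collar_high_mid',.018),('spindle_seat',.03),('jar_wide_mid',.0425),('offcut_2_mid',.019)]:
    print(t,[(round(d['conf'],2),np.round(d['uv'],1).tolist(),onz(c,d['uv'],z)[:2].round(4).tolist()) for d in spotter.landmark_of(t,'wrist')[:4]])
save(c,'w1.png',None,1.5)
E
```

```text
3.7 [ 0.43936473 -0.33681669  0.2663742 ] [[0.941, 0.337, 0.0], [0.337, -0.941, -0.0], [0.0, 0.0, -1.0]]
collar_low_mid [(0.75, [161.4, 117.3], [0.4516, -0.1813]), (0.27, [233.1, 17.6], [0.6093, -0.2387])]
collar_mid_mid [(0.93, [72.2, 79.5], [0.4605, -0.0515]), (0.75, [80.4, 149.6], [0.3664, -0.0797]), (0.64, [284.9, 133.8], [0.4905, -0.3584])]
collar_high_mid [(0.86, [231.9, 19.9], [0.6032, -0.2403])]
spindle_seat [(0.64, [159.2, 118.0], [0.453, -0.1863])]
jar_wide_mid [(0.83, [328.5, 33.2], [0.6237, -0.3608])]
offcut_2_mid [(0.67, [216.3, 192.3], [0.3743, -0.2915])]
```

View pics/w1.png

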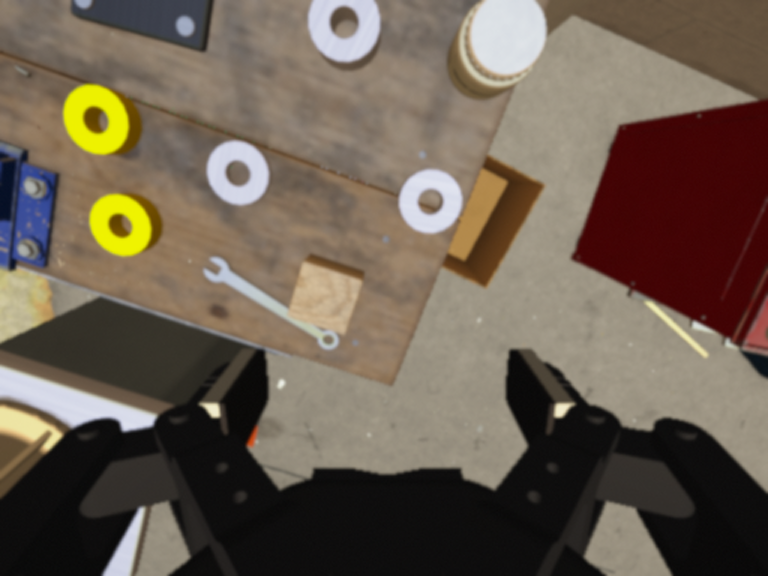

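The wrist picture shows the three grey collars at (343,25), (238,173) and (431,201) in the 1.5x image, and the yellow ones at left. I'll measure each collar's thickness by triangulating its top face.

```bash
cat >> h.py <<'E'
def ring(c,g,zt,r=.032,save=None):
    """centre (pixels) and diameter (m, at height zt) of the bright ring top near world guess g: bore and outline"""
    im=cv2.resize(c['pixels'],None,fx=4,fy=4,interpolation=cv2.INTER_CUBIC).astype(float)
    uv=proj(c,[g[0],g[1],zt]); L=np.linalg.norm(proj(c,[g[0]+r,g[1],zt])-uv)*1.5
    m=np.zeros(im.shape[:2],np.uint8);cv2.circle(m,tuple(int(v) for v in uv*4+1.5),int(L*4),255,-1)
    gr=im.min(2).astype(np.uint8);t,_=cv2.threshold(gr[m>0],0,255,cv2.THRESH_OTSU)
    b=((gr>t)&(m>0)).astype(np.uint8);cs,h=cv2.findContours(b,cv2.RETR_CCOMP,cv2.CHAIN_APPROX_NONE)
    i=max(range(len(cs)),key=lambda i:cv2.contourArea(cs[i]))
    out=[]
    for k in [i]+sorted([k for k in range(len(cs)) if h[0][k][3]==i],key=lambda k:-cv2.contourArea(cs[k]))[:1]:
        P=cs[k][:,0].astype(float); P=(P-1.5)/4
        W=np.array([onz(c,p,zt)[:2] for p in P]).astype(np.float32); e=cv2.fitEllipse(W*1000)
        out.append((proj(c,[e[0][0]/1e3,e[0][1]/1e3,zt]),np.round(e[1],1),np.round(np.array(e[0])/1e3,4)))
    return out
E
python3 - <<'E'
from h import *
C={n:cam(n) for n in('scene','top','wrist')}
for g in [(.456,-.18),(.611,-.243),(.497,-.361)]:
    R_={n:ring(c,g,.02) for n,c in C.items()}
    for n in C: print(n,[(a[0].round(1).tolist(),a[1].tolist(),a[2].tolist()) for a in R_[n]])
    for ns in (('scene','top'),('scene','wrist'),('top','wrist'),('scene','top','wrist')): print(' ',ns,tri([C[n] for n in ns],[R_[n][0][0] for n in ns]).round(4))
E
```

```text
scene [([255.5, 278.3], [58.0, 59.0], [0.4539, -0.1843]), ([255.5, 278.2], [23.7, 24.7], [0.454, -0.184])]
top [([297.4, 201.2], [47.5, 60.3], [0.4549, -0.1804])]
wrist [([155.6, 112.0], [58.1, 58.3], [0.455, -0.1804]), ([155.5, 111.9], [22.7, 23.1], [0.455, -0.1802])]
  ('scene', 'top') [ 0.4555 -0.1818  0.0148]
  ('scene', 'wrist') [ 0.4549 -0.1799  0.0142]
  ('top', 'wrist') [ 0.455  -0.1804  0.0199]
  ('scene', 'top', 'wrist') [ 0.455  -0.1811  0.0169]
scene [([310.4, 269.7], [53.1, 60.0], [0.6141, -0.2324])]
top [([291.1, 162.4], [59.9, 60.7], [0.6085, -0.2458]), ([291.2, 162.4], [22.5, 24.8], [0.6081, -0.2459])]
wrist [([225.7, 15.5], [44.5, 63.6], [0.6014, -0.2367])]
  ('scene', 'top') [ 0.6051 -0.2403  0.0381]
  ('scene', 'wrist') [ 0.5964 -0.2461  0.0562]
  ('top', 'wrist') [ 0.5997 -0.2399  0.0383]
  ('scene', 'top', 'wrist') [ 0.6019 -0.2404  0.0391]
scene [([297.7, 324.7], [58.7, 59.6], [0.4949, -0.3607]), ([297.6, 324.8], [24.2, 25.2], [0.4945, -0.3608])]
top [([330.7, 172.4], [57.9, 60.0], [0.4922, -0.3635]), ([330.8, 172.4], [23.1, 25.6], [0.4918, -0.3637])]
wrist [([284.8, 129.8], [60.0, 60.5], [0.4918, -0.3596]), ([284.9, 129.9], [23.3, 24.0], [0.4916, -0.3597])]
  ('scene', 'top') [ 0.4925 -0.362   0.0242]
  ('scene', 'wrist') [ 0.4931 -0.3603  0.0217]
  ('top', 'wrist') [ 0.4911 -0.3594  0.0281]
  ('scene', 'top', 'wrist') [ 0.4923 -0.361   0.0241]
```

The middle collar (top measured at z ≈ 24 mm) is the grey one at (0.492, -0.361). I'll use yaw 180 so the wrist camera stays clear of the gauge.

Emit:
{"name": "jog_arm", "arguments": {
  "increments": [
    [[0,0,0,0,0,-0.047,0],[0,0,0,0,0,-0.047,0],[0,0,0,0,0,-0.047,0],[0,0,0,0,0,-0.047,0],[0,0,0,0,0,-0.047,0],[0,0,0,0,0,-0.047,0],[0,0,0,0,0,-0.047,0],[0,0,0,0,0,-0.047,0],[0,0,0,0,0,-0.047,0],[0,0,0,0,0,-0.047,0],[0,0,0,0,0,-0.047,0],[0,0,0,0,0,-0.047,0],[0,0,0,0,0,-0.047,0],[0,0,0,0,0,-0.047,0],[0,0,0,0,0,-0.047,0],[0,0,0,0,0,-0.047,0],[0,0,0,0,0,-0.047,0],[0,0,0,0,0,-0.047,0],[0,0,0,0,0,-0.047,0]]
  ]
}}

```text
clock: 6.05
tcp_pos: [0.4375, -0.3388, 0.2663]
orientation: [0.0, -0.004, 1.0, -0.0]
wrist_force: [-0.4, 0.2, 0.2]
finger_gap: 0.0857
grip_force: 0.0
```

```bash
cat >> h.py <<'E'
def to(p,yaw=None,zdir=None,ydir=None):
    """tool-frame shift (units) to world point p, and turn (units) to orientation; prints"""
    s=env.get_state();M=rot(s['orientation']);d=M.T@(np.array(p)-s['tcp_pos'])
    print('t %.2f'%s['clock'],'tcp',np.round(s['tcp_pos'],4),'x',M[:,0].round(3),'z',M[:,2].round(3),'F',np.round(s['wrist_force'],1),'gap',round(s['finger_gap'],4))
    print(' shift m',d.round(4),'units',(d/.25).round(3))
E
python3 - <<'E'
from h import *
to([.492,-.361,.004]);print(np.round(env.get_state()['joint_pos'],3))
E
```

```text
t 6.05 tcp [ 0.4375 -0.3388  0.2663] x [-1.    -0.009 -0.   ] z [ 0. -0. -1.] F [-0.4  0.2  0.2] gap 0.0857
 shift m [-0.0543 -0.0226  0.2623] units [-0.217 -0.09   1.049]
[-0.804  0.264  0.064  1.371 -0.    -0.813]
```

Emit:
{"name": "jog_arm", "arguments": {
  "increments": [
    [[-0.073,-0.03,0.15,0,0,0,0],[-0.072,-0.03,0.15,0,0,0,0],[-0.072,-0.03,0.15,0,0,0,0],[0,0,0.15,0,0,0,0],[0,0,0.15,0,0,0,0],[0,0,0.1,0,0,0,0],[0,0,0.08,0,0,0,0],[0,0,0.06,0,0,0,0],[0,0,0.05,0,0,0,0],[0,0,0,0,0,0,0]]
  ]
}}

```text
clock: 7.05
tcp_pos: [0.4909, -0.3601, 0.0045]
orientation: [-0.001, -0.002, 1.0, 0.001]
wrist_force: [-0.2, -0.3, -0.5]
finger_gap: 0.0854
grip_force: 0.0
```

Emit:
{"name": "jog_arm", "arguments": {
  "increments": [
    [[0,0,0,0,0,0,130],[0,0,0,0,0,0,130],[0,0,0,0,0,0,130],[0,0,0,0,0,0,130],[0,0,0,0,0,0,130],[0,0,0,0,0,0,130]]
  ],
  "force": 40
}}

```text
clock: 7.65
tcp_pos: [0.4929, -0.3616, 0.008]
orientation: [0.001, -0.002, 1.0, -0.001]
wrist_force: [-1.3, 0.2, 6.7]
finger_gap: 0.058
grip_force: 43.3
```

Emit:
{"name": "jog_arm", "arguments": {
  "increments": [
    [[0,0,-0.05,0,0,0,130],[0,0,-0.15,0,0,0,130],[0,0,-0.15,0,0,0,130],[0,0,-0.15,0,0,0,130],[0,0,-0.1,0,0,0,130],[0,0,0,0,0,0,130]]
  ]
}}

```text
clock: 8.25
tcp_pos: [0.4942, -0.3626, 0.1616]
orientation: [0.003, -0.002, 1.0, -0.003]
wrist_force: [-0.1, -0.3, -2.1]
finger_gap: 0.0579
grip_force: 43.8
```

```bash
python3 - <<'E'
from h import *
C={n:cam(n) for n in('scene','top','wrist')};to([.604,-.062,.2])
print('tip scene',onz(C['scene'],(280.5,215.8),.094)); print('shoulder scene',onz(C['scene'],(280,229.7),.03))
for n in ('scene','top'):
    c=C[n]
    for t,z in(('spindle_seat',.03),('gauge_bar',.152),('column_top',.217)):
        for d in spotter.landmark_of(t,n)[:1]: print(n,t,d['conf'],d['uv'],onz(c,d['uv'],z))
S=[]
for n in('scene','top'):
    u,v=np.round(proj(C[n],[.63,-.058,.06])).astype(int);print(n,u-30,v-30)
    S.append(cv2.resize(C[n]['pixels'][v-30:v+30,u-30:u+30,::-1],(390,390),interpolation=2))
w=cv2.resize(C['wrist']['pixels'][:,:,::-1],(780,585))[300:500]
cv2.imwrite('pics/m.png',np.vstack([np.hstack(S),w]))
E
```

```text
t 8.40 tcp [ 0.4916 -0.3602  0.1553] x [-1.    -0.004  0.001] z [-0.001  0.001 -1.   ] F [-0.8 -0.1 -2.7] gap 0.0581
 shift m [-0.1134  0.2979 -0.0445] units [-0.454  1.191 -0.178]
tip scene [ 0.60203333 -0.06250045  0.094     ]
shoulder scene [ 0.59891935 -0.07001066  0.03      ]
scene spindle_seat 0.69 [279.7, 225.8] [ 0.60540668 -0.05614707  0.03      ]
scene column_top 0.72 [218.7, 216.9] [ 0.40203258 -0.06794778  0.217     ]
top spindle_seat 0.93 [256.1, 185.1] [ 0.58991734 -0.07051515  0.03      ]
top gauge_bar 0.44 [243.5, 156.0] [ 0.67490585 -0.06279451  0.152     ]
top column_top 0.68 [229.0, 138.4] [ 0.73416173 -0.03759658  0.217     ]
scene 257 188
top 218 146
```

View pics/m.png

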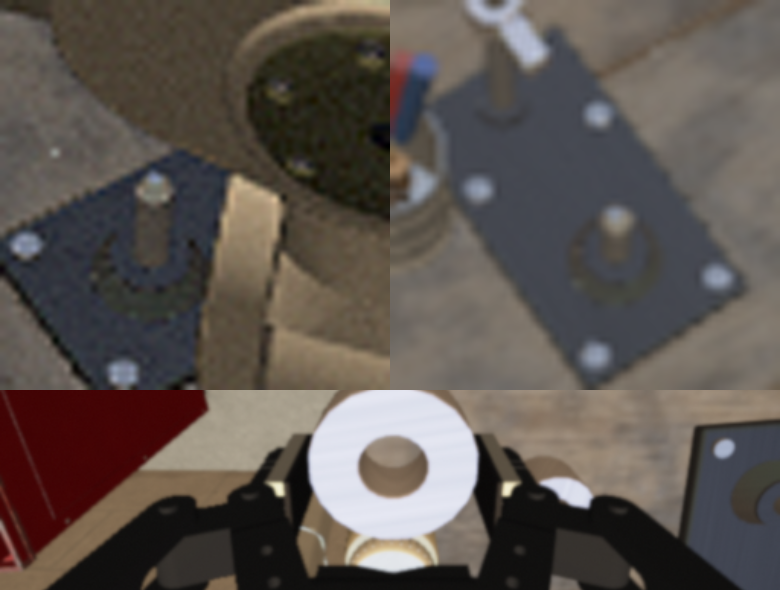

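The collar is held square, and the spindle tip is at about (252.9,179.5) in `top`. I'll compute the stand pose from the tip, shoulder and bolts in both views, and the collar's offset in the hand.

```bash
python3 - <<'E'
from h import *
C={n:cam(n) for n in('scene','top','wrist')}
S=lambda a,b:(255+a/6-.4,150+b/6-.4); T=lambda a,b:(218+(a-390)/6.5-.4,146+b/6.5-.4)
pts={'tip':(S(153,400),T(617,220),.093),'shoulder':(S(150,478),T(615,257),.03),'b1':(S(35,453),T(595,355),.018),'b2':(S(125,572),T(716,277),.018),'b3':(S(327,467),T(597,115),.018),'b4':(S(232,355),T(478,188),.018),'bar':(S(295,242),T(540,62),.152)}
for k,(a,b,z) in pts.items():
    print(k,'s',onz(C['scene'],a,z)[:2].round(4),'t',onz(C['top'],b,z)[:2].round(4),'tri',tri([C['scene'],C['top']],[a,b]).round(4))
c=C['wrist'];s=env.get_state()
for zt in (s['tcp_pos'][2]+.020,): 
    for r in ring(c,s['tcp_pos'],zt): print(r[0].round(1),r[1],r[2])
to([.602,-.063,.2])
u=proj(c,[.602,-.063,.03]);print('seat in wrist',u)
E
```

```text
tip s [ 0.6004 -0.0629] t [ 0.5971 -0.0577] tri [ 0.601  -0.0591  0.0867]
shoulder s [ 0.5986 -0.068 ] t [ 0.5973 -0.0571] tri [ 0.6027 -0.0598  0.016 ]
b1 s [ 0.5547 -0.018 ] t [ 0.5522 -0.0177] tri [ 0.5536 -0.0179  0.0176]
b2 s [ 0.5624 -0.1076] t [ 0.5594 -0.1067] tri [ 0.5612 -0.1071  0.0169]
b3 s [ 0.6923 -0.0977] t [ 0.6887 -0.0961] tri [ 0.6913 -0.0968  0.0161]
b4 s [ 0.6847 -0.0078] t [ 0.6821 -0.0078] tri [ 0.6834 -0.008   0.0181]
bar s [ 0.6908 -0.0446] t [ 0.6831 -0.0554] tri [ 0.6813 -0.0535  0.1641]
[257.4 251.8] [55.6 63.9] [ 0.4904 -0.3596]
[257.7 247.7] [22.5 23.2] [ 0.488  -0.3594]
t 8.85 tcp [ 0.492  -0.3606  0.1558] x [-1.    -0.004  0.001] z [-0.001  0.001 -1.   ] F [-0.3 -0.2 -2.1] gap 0.058
 shift m [-0.111   0.2973 -0.0441] units [-0.444  1.189 -0.176]
seat in wrist [508.76756206 273.03850066]
```

Emit:
{"name": "jog_arm", "arguments": {
  "increments": [
    [[-0.07,0.17,-0.05,0,0,0,130],[-0.07,0.17,-0.05,0,0,0,130],[-0.07,0.17,-0.05,0,0,0,130],[-0.06,0.17,-0.03,0,0,0,130],[0,0,0,0,0,0,130],[0,0,0,0,0,0,130]]
  ]
}}

```text
clock: 9.45
tcp_pos: [0.5596, -0.1894, 0.2016]
orientation: [0.0, -0.003, 1.0, -0.0]
wrist_force: [-0.2, -0.5, -2.7]
finger_gap: 0.0582
grip_force: 43.9
```

```bash
python3 - <<'E'
from h import *
c=cam('wrist');s=env.get_state();to([.602,-.06,.2])
for zt in (.016,.020): print([ (r[1],r[2]-s['tcp_pos'][:2]) for r in ring(c,s['tcp_pos'],s['tcp_pos'][2]+zt)])
print(spotter.landmark_of('spindle_seat','wrist')[:1],proj(c,[.6,-.06,.03]),proj(c,[.6,-.06,.094]))
save(c,'w2.png',(200,150,512,384),2.5)
E
```

```text
t 9.50 tcp [ 0.5591 -0.1904  0.2012] x [-1.    -0.005  0.   ] z [-0.    -0.001 -1.   ] F [ 0.2 -0.2 -1.8] gap 0.058
 shift m [-0.0435  0.1302  0.0011] units [-0.174  0.521  0.005]
[(array([56.8, 66.5]), array([-0.00256558,  0.00051496])), (array([23.5, 24.1]), array([-0.00096558,  0.00211496]))]
[(array([55.1, 64.2]), array([-0.00456558,  0.00061496])), (array([22.7, 23.3]), array([-0.00316558,  0.00211496]))]
[{'uv': [362.7, 205.6], 'conf': 0.67}] [360.71692019 204.17279315] [383.82778464 225.37624214]
```

View pics/w2.png

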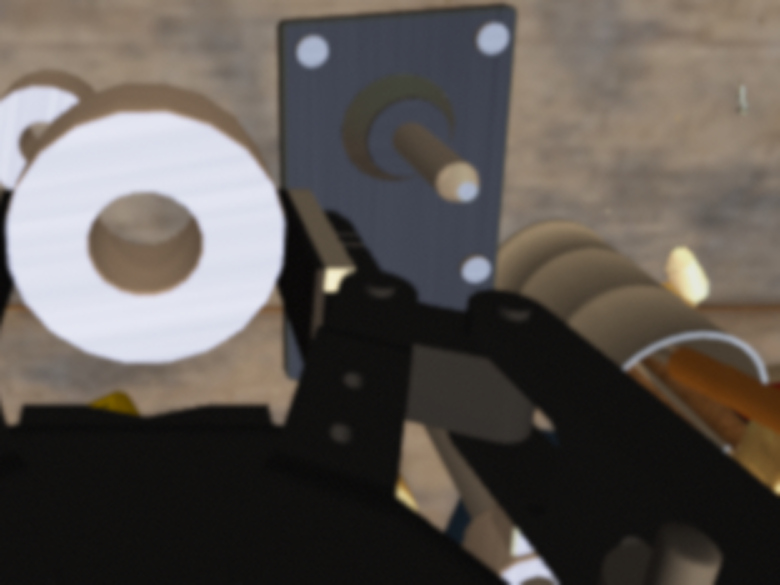

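```bash
python3 - <<'E'
from h import *
c=cam('wrist');s=env.get_state();to([.602,-.06,.2])
W=lambda a,b:(200+a/2.5-.3,150+b/2.5-.3)
for k,uv,z in(('tip',W(467,190),.094),('taper base',W(456,182),.084),('shoulder',W(398,127),.03),('bolt',W(312,51),.018),('bolt',W(492,38),.018),('bolt',W(476,269),.018)):
    print(k,onz(c,uv,z)[:2].round(4))
print([r[2] for r in ring(c,s['tcp_pos'],s['tcp_pos'][2]+.016)])
t=cam('top'); T=lambda a,b:(110+a/2.5,100+b/2.5)
print('cup rim~',onz(t,T(270,175),.1),onz(t,T(270,190),.05), 'cup base in scene',onz(cam('scene'),(255+215/6,150+315/6),0))
E
```

```text
t 9.60 tcp [ 0.5586 -0.1915  0.2008] x [-1.    -0.002  0.001] z [-0.001 -0.    -1.   ] F [ 0.  -0.4 -2.4] gap 0.0581
 shift m [-0.0437  0.1314  0.0008] units [-0.175  0.525  0.003]
tip [ 0.5995 -0.0592]
taper base [ 0.6004 -0.0591]
shoulder [ 0.5944 -0.0647]
bolt [ 0.5589 -0.107 ]
bolt [ 0.5519 -0.0179]
bolt [ 0.6806 -0.0075]
[array([ 0.5557, -0.1913]), array([ 0.5571, -0.1899])]
cup rim~ [0.69264384 0.03904    0.1       ] [0.6902031  0.04481925 0.05      ] cup base in scene [0.69890448 0.03155713 0.        ]
```

Emit:
{"name": "jog_arm", "arguments": {
  "increments": [
    [[-0.06,0.175,0,0,0,0,130],[-0.06,0.175,0,0,0,0,130],[-0.05,0.174,0,0,0,0,130],[0,0,0.1,0,0,0,130],[0,0,0.1,0,0,0,130],[0,0,0.1,0,0,0,130],[0,0,0.05,0,0,0,130],[0,0,0.05,0,0,0,130],[0,0,0.05,0,0,0,130],[0,0,0,0,0,0,130]]
  ]
}}

```text
clock: 10.7
tcp_pos: [0.6001, -0.0596, 0.0872]
orientation: [-0.001, -0.001, 1.0, 0.0]
wrist_force: [-0.0, -0.3, -1.9]
finger_gap: 0.0579
grip_force: 43.9
```

Emit:
{"name": "jog_arm", "arguments": {
  "increments": [
    [[0,0,0.05,0,0,0,130],[0,0,0.05,0,0,0,130],[0,0,0.04,0,0,0,130],[0,0,0.03,0,0,0,130],[0,0,0.015,0,0,0,130],[0,0,0,0,0,0,130]]
  ]
}}

```text
clock: 11.3
tcp_pos: [0.6006, -0.0593, 0.0418]
orientation: [-0.001, -0.002, 1.0, 0.0]
wrist_force: [-0.1, 0.8, -1.3]
finger_gap: 0.0579
grip_force: 44.0
```

Emit:
{"name": "jog_arm", "arguments": {
  "increments": [
    [[0,0,0.008,0,0,0,130],[0,0,0.008,0,0,0,130],[0,0,0.008,0,0,0,130],[0,0,0,0,0,0,130]]
  ]
}}

```text
clock: 11.7
tcp_pos: [0.6015, -0.0595, 0.038]
orientation: [0.001, -0.002, 1.0, -0.0]
wrist_force: [-1.3, 1.0, 5.6]
finger_gap: 0.0585
grip_force: 44.6
```

Emit:
{"name": "jog_arm", "arguments": {
  "increments": [
    [[0,0,0,0,0,0,0],[0,0,0,0,0,0,0],[0,0,0,0,0,0,0],[0,0,0,0,0,0,0],[0,0,-0.05,0,0,0,0],[0,0,-0.15,0,0,0,0],[0,0,-0.18,0,0,0,0],[0,0,-0.18,0,0,0,0],[0,0,-0.18,0,0,0,0],[0,0,-0.18,0,0,0,0],[0,0,0,0,0,0,0]]
  ]
}}

```text
clock: 12.8
tcp_pos: [0.6039, -0.06, 0.2752]
orientation: [0.006, -0.002, 1.0, -0.002]
wrist_force: [1.6, -0.3, -0.1]
finger_gap: 0.0853
grip_force: 0.0
```

```bash
python3 - <<'E'
from h import *
c=cam('wrist');to([.51,.325,.26])
for z in(.054,): print([(r[1],r[2]) for r in ring(c,(.6,-.06),z)])
print(proj(c,[.6,-.06,.054]))
C={n:cam(n) for n in('scene','top')}
for n in C: print(n,[(d['conf'],onz(C[n],d['uv'],.038)[:2].round(4)) for d in spotter.landmark_of('drum_mid',n)+spotter.landmark_of('drum_top',n)])
print(np.round(env.get_state()['joint_pos'],2))
E
```

```text
t 12.85 tcp [ 0.603  -0.0598  0.2717] x [-1.    -0.004 -0.009] z [ 0.009 -0.002 -1.   ] F [ 0.6 -0.7  0.8] gap 0.0849
 shift m [0.0917 0.3852 0.0101] units [0.367 1.541 0.04 ]
[(array([59.3, 59.8]), array([ 0.6   , -0.0581])), (array([22.3, 24.4]), array([ 0.6001, -0.0578]))]
[257.13675001 158.89553079]
scene [(0.68, array([0.5112, 0.328 ])), (0.66, array([0.4665, 0.3449]))]
top [(0.7, array([0.5007, 0.3267])), (0.55, array([ 0.7245, -0.0748])), (0.62, array([0.449 , 0.3592]))]
[-0.23  0.37  0.2   1.41 -0.   -0.23]
```

The collar sits flat on the seat: it measures as a 59.5 mm round outline at z = 54 mm. Now I'll move over the drum.

Emit:
{"name": "jog_arm", "arguments": {
  "increments": [
    [[0.05,0.195,0,0,0,0,0],[0.05,0.195,0,0,0,0,0],[0.05,0.195,0,0,0,0,0],[0.05,0.195,0,0,0,0,0],[0.05,0.195,0,0,0,0,0],[0.05,0.195,0,0,0,0,0],[0.05,0.195,0,0,0,0,0],[0.05,0.195,0,0,0,0,0],[0,0,0,0,0,0.047,0],[0,0,0,0,0,0.047,0],[0,0,0,0,0,0.047,0],[0,0,0,0,0,0,0]]
  ]
}}

```text
clock: 14.35
tcp_pos: [0.4997, 0.3278, 0.2652]
orientation: [-0.001, 0.218, 0.976, -0.001]
wrist_force: [-0.1, 0.1, 0.3]
finger_gap: 0.0855
grip_force: 0.0
```

```bash
python3 - <<'E'
from h import *
c=cam('wrist');to([.506,.326,.25]);print(np.round(env.get_state()['joint_pos'],2))
for t,z in(('drum_mid',.038),('drum_top',.038),('cradle_foot',0),('glue_bottle_mid',.083),('vice_back',.05)): print(t,[(round(d['conf'],2),np.round(d['uv'],1).tolist(),onz(c,d['uv'],z)[:2].round(4).tolist()) for d in spotter.landmark_of(t,'wrist')[:2]])
save(c,'w3.png',None,1.5)
E
```

```text
t 14.40 tcp [0.4998 0.3276 0.2654] x [-0.906  0.422  0.001] z [-0.002 -0.001 -1.   ] F [-0.3  0.1 -0.6] gap 0.0854
 shift m [-0.0063  0.0011  0.0154] units [-0.025  0.005  0.062]
[ 0.45  0.35  0.19  1.41 -0.    0.88]
drum_mid [(0.66, [259.6, 165.6], [0.5038, 0.3299])]
drum_top [(0.79, [257.5, 132.4], [0.4613, 0.3466])]
cradle_foot []
glue_bottle_mid [(0.62, [241.3, 310.8], [0.6786, 0.2186])]
vice_back [(0.85, [73.3, 200.1], [0.434, 0.0705]), (0.54, [257.5, 129.0], [0.4565, 0.3489])]
```

View pics/w3.png

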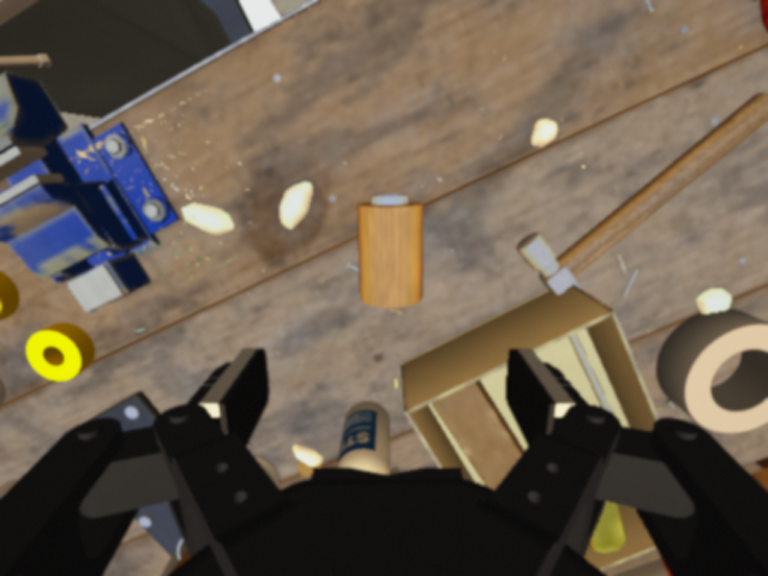

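The picture shows the drum aligned with tool x. The boss is at the top at (390,200) in the 1.5x image, the bottom end is at row 305 and the centre column is 391. Now I'll tilt the tool 35° for the grasp so the drum can be stood up with the tool pointing outward.

Emit:
{"name": "jog_arm", "arguments": {
  "increments": [
    [[0,0,0,0,-0.039,0,0],[0,0,0,0,-0.039,0,0],[0,0,0,0,-0.039,0,0],[0,0,0,0,-0.039,0,0],[0,0,0,0,-0.039,0,0],[0,0,0,0,0,0,0],[0,0,0,0,0,0,0]]
  ]
}}

```text
clock: 15.35
tcp_pos: [0.4996, 0.328, 0.2664]
orientation: [0.293, 0.207, 0.931, -0.066]
wrist_force: [-0.2, -0.4, 0.4]
finger_gap: 0.0852
grip_force: 0.0
```

```bash
python3 - <<'E'
from h import *
b=np.array([-.906,.422,0]);m=np.array([.5035,.329,.038]);s=env.get_state();M=rot(s['orientation']);t=M[:,2]
c=cam('wrist')
for k in('drum_mid','drum_top'): print([(d['uv'],onz(c,d['uv'],.038)) for d in spotter.landmark_of(k,'wrist')[:1]])
to(m+.015*b+.019*t);print(np.round(s['joint_pos'],2), M.round(3).tolist())
E
```

```text
[([260.5, 54.4], array([0.50039972, 0.33245446, 0.038     ]))]
[([260.1, 10.8], array([0.46073542, 0.35017804, 0.038     ]))]
t 15.50 tcp [0.5016 0.3277 0.2675] x [-0.74   0.35  -0.575] z [ 0.52  -0.244 -0.818] F [-0.3  0.1 -0.3] gap 0.0856
 shift m [0.1433 0.0016 0.1989] units [0.573 0.006 0.796]
[ 0.71  0.16 -0.21  0.92 -0.55  1.07] [[-0.742, 0.424, 0.519], [0.347, 0.906, -0.244], [-0.573, -0.001, -0.819]]
```

Emit:
{"name": "jog_arm", "arguments": {
  "increments": [
    [[0.095,0.008,0.13,0,0,0,0],[0.095,0,0.13,0,0,0,0],[0.095,0,0.13,0,0,0,0],[0.095,0,0.13,0,0,0,0],[0.08,0,0.11,0,0,0,0],[0.06,0,0.09,0,0,0,0],[0.053,0,0.076,0,0,0,0],[0,0,0,0,0,0,0]]
  ]
}}

```text
clock: 16.3
tcp_pos: [0.4979, 0.3286, 0.0179]
orientation: [0.292, 0.208, 0.931, -0.068]
wrist_force: [-1.3, -0.8, -0.9]
finger_gap: 0.0857
grip_force: 0.0
```

Emit:
{"name": "jog_arm", "arguments": {
  "increments": [
    [[0,0,0,0,0,0,130],[0,0,0,0,0,0,130],[0,0,0,0,0,0,130],[0,0,0,0,0,0,130],[0,0,0,0,0,0,130],[0,0,0,0,0,0,130]]
  ],
  "force": 70
}}

```text
clock: 16.9
tcp_pos: [0.4996, 0.3307, 0.0236]
orientation: [0.296, 0.208, 0.93, -0.065]
wrist_force: [-4.4, -3.1, 6.0]
finger_gap: 0.059
grip_force: 74.6
```

```bash
python3 - <<'E'
from h import *
to([.5,.33,.2]);s=env.get_state();print(s['grip_force'],np.round(s['joint_pos'],2))
E
```

```text
t 16.90 tcp [0.4996 0.3307 0.0236] x [-0.738  0.349 -0.577] z [ 0.523 -0.245 -0.817] F [-4.4 -3.1  6. ] gap 0.059
 shift m [-0.1024 -0.0002 -0.1437] units [-0.409 -0.001 -0.575]
74.60103121586144 [ 0.72  0.41 -0.56  0.33 -0.56  1.08]
```

Emit:
{"name": "jog_arm", "arguments": {
  "increments": [
    [[-0.03,0,-0.043,0,0,0,130],[-0.08,0,-0.115,0,0,0,130],[-0.1,0,-0.142,0,0,0,130],[-0.1,0,-0.142,0,0,0,130],[-0.1,0,-0.142,0,0,0,130],[-0.1,0,-0.142,0,0,0,130],[0,0,0,0,0.039,0,130],[0,0,0,0,0.039,0,130],[0,0,0,0,0.039,0,130],[0,0,0,0,0.039,0,130],[0,0,0,0,0.039,0,130],[0,0,0,0,0,0,130]]
  ]
}}

```text
clock: 18.1
tcp_pos: [0.5014, 0.3293, 0.2428]
orientation: [-0.001, 0.22, 0.976, 0.0]
wrist_force: [0.5, -0.9, -4.0]
finger_gap: 0.0592
grip_force: 76.3
```

Emit:
{"name": "jog_arm", "arguments": {
  "increments": [
    [[0,0,0,0,0,0.046,130],[0,0,0,0,0,0.046,130],[0,0,0,0,0,0.046,130],[0,0,0,0,0,0.046,130],[0,0,0,0,0,0.046,130],[0,0,0,0,0,0.046,130],[0,0,0,0,0,0.046,130],[0,0,0,0,0,0.046,130],[0,0,0,0,0,0.046,130],[0,0,0,0,0,0.046,130],[0,0,0,0,0,0.046,130],[0,0,0,0,0,0.046,130],[0,0,0,0,0,0.046,130],[0,0,0,0,0,0.046,130],[0,0,0,0,0,0,130]]
  ]
}}

```text
clock: 19.6
tcp_pos: [0.498, 0.3313, 0.2435]
orientation: [0.001, 0.943, 0.333, 0.001]
wrist_force: [0.2, 0.8, -3.5]
finger_gap: 0.0584
grip_force: 76.3
```

```bash
python3 - <<'E'
from h import *
to([.5,.2,.28]);s=env.get_state();print(s['grip_force'],np.round(s['joint_pos'],2))
E
```

```text
t 19.60 tcp [0.498  0.3313 0.2435] x [0.778 0.629 0.001] z [ 0.002 -0.    -1.   ] F [ 0.2  0.8 -3.5] gap 0.0584
 shift m [-0.0809  0.1034 -0.0364] units [-0.324  0.414 -0.146]
76.32501331047706 [ 0.45  0.35  0.13  1.35 -0.    2.92]
```

Emit:
{"name": "jog_arm", "arguments": {
  "increments": [
    [[-0.058,0.16,-0.03,0,0,0,130],[-0.058,0.16,-0.02,0,0,0,130],[-0.056,0.16,-0.02,0,0,0,130],[0,0,0,0,0.0437,0,130],[0,0,0,0,0.0437,0,130],[0,0,0,0,0.0437,0,130],[0,0,0,0,0.0437,0,130],[0,0,0,0,0.0437,0,130],[0,0,0,0,0.0437,0,130],[0,0,0,0,0.0437,0,130],[0,0,0,0,0,0,130]]
  ]
}}

```text
clock: 20.7
tcp_pos: [0.5318, 0.2101, 0.2499]
orientation: [-0.154, 0.84, 0.295, 0.428]
wrist_force: [-1.9, -0.9, -6.1]
finger_gap: 0.0585
grip_force: 76.7
```

```bash
python3 - <<'E'
from h import *
to([.562,.22,.20]);s=env.get_state();print(s['grip_force'],np.round(s['joint_pos'],2))
C={n:cam(n) for n in('scene','top','wrist')}
t=s['tcp_pos']
I=[]
for n in('scene','top'):
    u,v=np.round(proj(C[n],t)).astype(int); I.append(cv2.resize(C[n]['pixels'][v-35:v+35,u-35:u+35,::-1],(390,390),interpolation=2))
cv2.imwrite('pics/m2.png',np.vstack([np.hstack(I),cv2.resize(C['wrist']['pixels'][100:384,:,::-1],(780,208*0+390))[:205]]))
E
```

```text
t 20.70 tcp [0.5318 0.2101 0.2499] x [0.46  0.363 0.81 ] z [ 0.628  0.512 -0.586] F [-1.9 -0.9 -6.1] gap 0.0585
 shift m [-0.023   0.0116  0.0533] units [-0.092  0.047  0.213]
76.73599927047462 [-0.07 -0.22 -0.9   0.1   0.59  2.65]
```

View pics/m2.png

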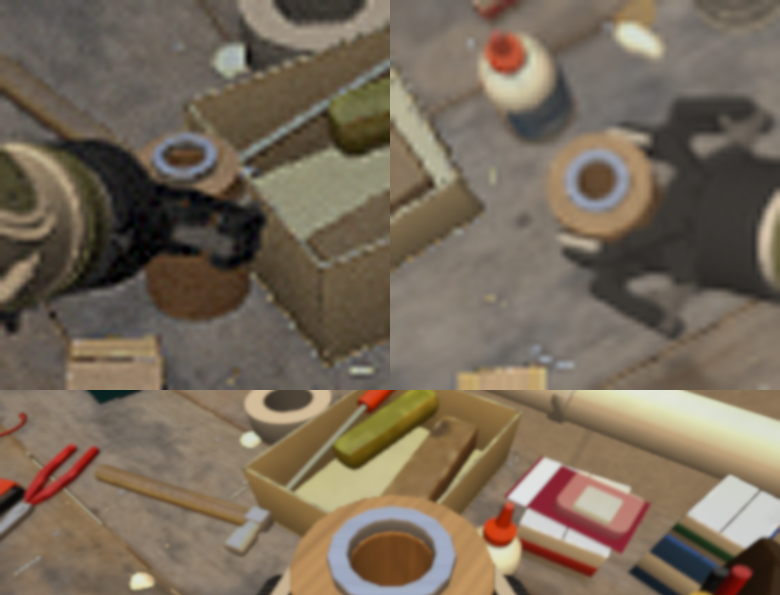

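The drum is upright with its boss on top: boss ring at (597,180) in the montage's `top` panel. Joint 3 is close to its lower limit, so I'll lower in stages and watch it.

Emit:
{"name": "jog_arm", "arguments": {
  "increments": [
    [[-0.05,0,0.07,0,0,0,130],[-0.05,0,0.07,0,0,0,130],[-0.05,0,0.07,0,0,0,130],[0,0,0,0,0,0,130],[0,0,0,0,0,0,130]]
  ]
}}

```text
clock: 21.35
tcp_pos: [0.5597, 0.2243, 0.2018]
orientation: [-0.153, 0.837, 0.297, 0.434]
wrist_force: [0.4, 0.1, -3.2]
finger_gap: 0.0588
grip_force: 76.8
```

```bash
python3 - <<'E'
from h import *
to([.562,.22,.06]);s=env.get_state();print(s['grip_force'],np.round(s['joint_pos'],3))
E
```

```text
t 21.35 tcp [0.5597 0.2243 0.2018] x [0.447 0.364 0.817] z [ 0.636  0.513 -0.576] F [ 0.4  0.1 -3.2] gap 0.0588
 shift m [-0.1165  0.0045  0.081 ] units [-0.466  0.018  0.324]
76.84932614979516 [-0.027 -0.078 -0.956 -0.131  0.559  2.683]
```

```bash
cat > kin.py <<'E'
import numpy as np
from scipy.optimize import least_squares
from scipy.spatial.transform import Rotation as R
D=[([-1.371,.313,.046,1.304,0],[.192,-.542,.231]),([-.804,.264,.064,1.371,0],[.4375,-.3388,.2663]),([-.23,.37,.2,1.41,0],[.603,-.0598,.2717]),([.45,.35,.19,1.41,0],[.4998,.3276,.2654]),([.71,.16,-.21,.92,-.55],[.5005,.328,.267]),([.72,.41,-.56,.33,-.56],[.4996,.3307,.0236]),([.45,.35,.13,1.35,0],[.499,.3300,.2435]),([-.07,-.22,-.9,.1,.59],[.5318,.2101,.2499]),([-.027,-.078,-.956,-.131,.559],[.5597,.2243,.2018])]
Y=lambda a:R.from_euler('y',a).as_matrix(); Z=lambda a:R.from_euler('z',a).as_matrix()
def fk(q,k,sg=1):
    l1x,l1z,l2x,l2z,d,w,t,h=k
    M=Z(q[0])@Y(q[1]-q[2]+q[3])
    p=Z(q[0])@(np.array([0,0,h])+Y(q[1])@[l1x,0,l1z]+Y(q[1]-q[2])@[l2x,d,l2z])+M@np.array([w,0,0])+M@Z(sg*q[4])@[t,0,0]
    return p,M@Z(sg*q[4])@[1,0,0]
def fit(sg):
    f=lambda k:np.r_[np.concatenate([fk(q,k,sg)[0]-p for q,p in D]),1e-3*(k-k0)]
    k0=np.array([0,.4,.35,0,.08,.0,.25,.15]);return least_squares(f,k0)
E
python3 - <<'E'
from kin import *
for sg in(1,-1):
    r=fit(sg);print(sg,r.x.round(3),np.abs(r.fun).max().round(4),fk(D[-1][0],r.x,sg)[1].round(3))
sg=min((1,-1),key=lambda s:fit(s).cost);k=fit(sg).x
lo=np.array([-2.76,-.86,-1.03,-2.2,-1.47]);hi=np.array([2.76,1.69,1.26,2.34,1.5])
def ik(P,psi,a):
    t=np.array([np.cos(a)*np.cos(psi),np.cos(a)*np.sin(psi),-np.sin(a)]);tc=np.array(P)+.019*t
    g=lambda q:np.r_[fk(q,k,sg)[0]-tc,(fk(q,k,sg)[1]-t)*.3]
    r=least_squares(g,[-.03,.2,-.9,-.1,.5],bounds=(lo,hi));return r.x.round(2),np.abs(r.fun).max().round(4)
a=np.radians(35)
for P in([.55,.21,.068],[.59,.18,.068],[.6,.12,.068],[.62,.12,.068],[.65,-.17,.068],[.5,-.33,.068],[.54,-.36,.068],[.56,-.15,.068]):
    for psi in(0,-20,20,40,60): print(P,psi,*ik(P,np.radians(psi),a))
E
```

```text
1 [-0.013  0.544  0.416  0.052  0.079  0.158  0.301  0.23 ] 0.0088 [ 0.636  0.513 -0.576]
-1 [ 0.155  0.438  0.29   0.047  0.08   0.534 -0.296  0.148] 0.0414 [ 0.608 -0.547 -0.576]
[0.55, 0.21, 0.068] 0 [ 0.41  0.29 -1.03 -0.57 -0.35] 0.0191
[0.55, 0.21, 0.068] -20 [ 0.53  0.37 -0.98 -0.51 -0.69] 0.0
[0.55, 0.21, 0.068] 20 [ 0.17  0.22 -1.03 -0.49  0.14] 0.0322
[0.55, 0.21, 0.068] 40 [-0.06  0.28 -1.03 -0.45  0.6 ] 0.0167
[0.55, 0.21, 0.068] 60 [-0.16  0.34 -0.89 -0.13  0.87] 0.0
[0.59, 0.18, 0.068] 0 [ 0.29  0.33 -1.03 -0.66 -0.25] 0.0152
[0.59, 0.18, 0.068] -20 [ 0.43  0.39 -0.97 -0.58 -0.61] 0.0
[0.59, 0.18, 0.068] 20 [ 0.06  0.29 -1.03 -0.59  0.23] 0.0219
[0.59, 0.18, 0.068] 40 [-0.12  0.34 -1.03 -0.56  0.64] 0.003
[0.59, 0.18, 0.068] 60 [-0.21  0.39 -0.78 -0.01  0.89] 0.0
[0.6, 0.12, 0.068] 0 [ 0.13  0.3  -1.03 -0.62 -0.13] 0.0215
[0.6, 0.12, 0.068] -20 [ 0.3   0.39 -1.03 -0.69 -0.52] 0.0009
[0.6, 0.12, 0.068] 20 [-0.1   0.29 -1.03 -0.56  0.37] 0.0197
[0.6, 0.12, 0.068] 40 [-0.26  0.35 -1.   -0.47  0.73] 0.0
[0.6, 0.12, 0.068] 60 [-0.33  0.42 -0.69  0.19  0.93] 0.0
[0.62, 0.12, 
[... 797 characters left out ...]
.12  0.65 -0.23  1.01  0.92] 0.0
[0.5, -0.33, 0.068] 60 [-1.07  0.85  0.12  1.47  0.78] 0.0
[0.54, -0.36, 0.068] 0 [-1.03  0.39 -0.86 -0.32  0.78] 0.0
[0.54, -0.36, 0.068] -20 [-0.9   0.38 -1.03 -0.7   0.45] 0.0037
[0.54, -0.36, 0.068] 20 [-1.08  0.5  -0.53  0.35  0.95] 0.0
[0.54, -0.36, 0.068] 40 [-1.08  0.71 -0.12  1.03  0.93] 0.0
[0.54, -0.36, 0.068] 60 [-1.04  0.92  0.28  1.54  0.8 ] 0.0
[0.56, -0.15, 0.068] 0 [-0.66  0.24 -1.03 -0.42  0.54] 0.0213
[0.56, -0.15, 0.068] -20 [-0.4   0.21 -1.03 -0.47  0.03] 0.0349
[0.56, -0.15, 0.068] 20 [-0.78  0.32 -0.97 -0.26  0.84] 0.0
[0.56, -0.15, 0.068] 40 [-0.83  0.44 -0.62  0.44  0.96] 0.0
[0.56, -0.15, 0.068] 60 [-0.81  0.65 -0.25  1.05  0.9 ] 0.0
```

The fitted kinematics say a heading of 65° is within joint range at this spot. I'll yaw +26° about vertical, then lower.

Emit:
{"name": "jog_arm", "arguments": {
  "increments": [
    [[0,0,0,0.0295,0,-0.0208,130],[0,0,0,0.0295,0,-0.0208,130],[0,0,0,0.0295,0,-0.0208,130],[0,0,0,0.0295,0,-0.0208,130],[-0.08,0,0.056,0,0,0,130],[-0.08,0,0.056,0,0,0,130],[-0.08,0,0.056,0,0,0,130],[-0.08,0,0.056,0,0,0,130],[-0.06,0,0.042,0,0,0,130],[-0.04,0,0.028,0,0,0,130],[0,0,0,0,0,0,130],[0,0,0,0,0,0,130]]
  ]
}}

```text
clock: 22.55
tcp_pos: [0.5593, 0.2228, 0.0733]
orientation: [-0.246, 0.749, 0.477, 0.389]
wrist_force: [-0.3, 0.8, -2.9]
finger_gap: 0.0587
grip_force: 77.0
```

```bash
python3 - <<'E'
from h import *
to([.5565,.224,.053]);s=env.get_state();print(np.round(s['joint_pos'],3),rot(s['orientation']).round(3).tolist())
C={n:cam(n) for n in('scene','top')}
for n,c in C.items():
    for k in('drum_mid','drum_top'): print(n,k,[(round(d['conf'],2),np.round(d['uv'],1)) for d in spotter.landmark_of(k,n)[:1]])
ts=[spotter.landmark_of('drum_top',n) for n in C];ms=[spotter.landmark_of('drum_mid',n) for n in C]
for l in(ts,ms):
    if all(l): print(tri(list(C.values()),[x[0]['uv'] for x in l]))
E
```

```text
t 22.55 tcp [0.5593 0.2228 0.0733] x [0.242 0.523 0.817] z [ 0.348  0.739 -0.576] F [-0.3  0.8 -2.9] gap 0.0587
 shift m [-0.0167 -0.0031  0.0116] units [-0.067 -0.013  0.046]
[-0.175  0.336 -0.786  0.093  0.908  2.008] [[0.242, 0.906, 0.348], [0.523, -0.424, 0.739], [0.817, 0.003, -0.576]]
scene drum_mid [(0.56, array([232. , 170.9]))]
scene drum_top [(0.63, array([282.6, 226.6]))]
top drum_mid [(0.67, array([195.3, 224.5]))]
top drum_top []
[0.55723112 0.21066837 0.0591676 ]
```

Emit:
{"name": "jog_arm", "arguments": {
  "increments": [
    [[-0.016,0,0.0115,0,0,0,130],[-0.016,0,0.0115,0,0,0,130],[-0.01,0,0.007,0,0,0,130],[0,0,0,0,0,0,130]]
  ]
}}

```text
clock: 23.45
tcp_pos: [0.5564, 0.2233, 0.0576]
orientation: [-0.247, 0.75, 0.476, 0.387]
wrist_force: [0.5, 0.1, -3.1]
finger_gap: 0.0589
grip_force: 77.0
```

Emit:
{"name": "jog_arm", "arguments": {
  "increments": [
    [[-0.01,0,0.007,0,0,0,130],[0,0,0,0,0,0,130]]
  ]
}}

```text
clock: 23.65
tcp_pos: [0.5568, 0.2233, 0.0551]
orientation: [-0.247, 0.75, 0.476, 0.388]
wrist_force: [-0.5, -0.2, -3.3]
finger_gap: 0.059
grip_force: 77.0
```

Emit:
{"name": "jog_arm", "arguments": {
  "increments": [
    [[-0.01,0,0.007,0,0,0,130],[0,0,0,0,0,0,130]]
  ]
}}

```text
clock: 23.85
tcp_pos: [0.5575, 0.2235, 0.0533]
orientation: [-0.247, 0.749, 0.476, 0.389]
wrist_force: [-1.1, -1.4, 3.3]
finger_gap: 0.0587
grip_force: 77.1
```

Emit:
{"name": "jog_arm", "arguments": {
  "increments": [
    [[-0.01,0,0.007,0,0,0,130],[0,0,0,0,0,0,130]]
  ]
}}

```text
clock: 24.05
tcp_pos: [0.5582, 0.2242, 0.0533]
orientation: [-0.249, 0.747, 0.476, 0.391]
wrist_force: [-7.8, -5.3, 21.4]
finger_gap: 0.0585
grip_force: 77.9
```

Emit:
{"name": "jog_arm", "arguments": {
  "increments": [
    [[0.008,0,-0.0055,0,0,0,130],[0,0,0,0,0,0,130],[0,0,0,0,0,0,0],[0,0,0,0,0,0,0],[0,0,0,0,0,0,0],[0,0,0,0,0,0,0]]
  ]
}}

```text
clock: 24.65
tcp_pos: [0.5569, 0.2233, 0.0515]
orientation: [-0.247, 0.75, 0.476, 0.388]
wrist_force: [0.1, 0.1, 0.1]
finger_gap: 0.0854
grip_force: 0.0
```

Emit:
{"name": "jog_arm", "arguments": {
  "increments": [
    [[0,0,-0.06,0,0,0,0],[0,0,-0.12,0,0,0,0],[0,0,-0.14,0,0,0,0],[0,0,-0.14,0,0,0,0],[0.14,0,-0.1,0,0,0,0],[0.14,0,-0.1,0,0,0,0],[0.14,0,-0.1,0,0,0,0],[0,0,0,0,0,0,0]]
  ]
}}

```text
clock: 25.45
tcp_pos: [0.5197, 0.1366, 0.2531]
orientation: [-0.243, 0.748, 0.478, 0.391]
wrist_force: [0.5, -0.1, -0.9]
finger_gap: 0.0853
grip_force: 0.0
```

```bash
python3 - <<'E'
from h import *
to([.55,.21,.3]);s=env.get_state();print(np.round(s['joint_pos'],3))
C={n:cam(n) for n in('scene','top','wrist')}
for n,c in C.items():
    for k,z in(('drum_mid',.049),('drum_top',.098)): print(n,k,[(round(d['conf'],2),np.round(d['uv'],1),onz(c,d['uv'],z)[:2].round(4)) for d in spotter.landmark_of(k,n)[:1]])
    try: print(n,[(r[1],r[2]) for r in ring(c,(.55,.21),.098,r=.018)])
    except Exception as e: print(e)
E
```

```text
t 25.45 tcp [0.5197 0.1366 0.2531] x [0.237 0.524 0.818] z [ 0.352  0.738 -0.575] F [ 0.5 -0.1 -0.9] gap 0.0853
 shift m [ 0.0841 -0.0032  0.0379] units [ 0.336 -0.013  0.151]
[-0.393  0.067 -0.531  0.898  0.956  1.65 ]
scene drum_mid [(0.36, array([231. , 174.6]), array([0.5505, 0.2049]))]
scene drum_top []
scene [(array([41.5, 65.7]), array([0.5473, 0.2143])), (array([1.8, 3.7]), array([0.5549, 0.2216]))]
top drum_mid [(0.7, array([195.1, 226.8]), array([0.5521, 0.2155]))]
top drum_top [(0.83, array([195.7, 221.7]), array([0.5543, 0.2042]))]
top [(array([49.5, 52. ]), array([0.5508, 0.2104])), (array([20.8, 21.5]), array([0.5515, 0.2083]))]
wrist drum_mid [(0.95, array([255.2, 253.6]), array([0.5496, 0.2134]))]
wrist drum_top [(0.9, array([258.2, 238.4]), array([0.5517, 0.2089]))]
wrist [(array([35.9, 36.3]), array([0.5521, 0.2105])), (array([23.2, 23.6]), array([0.5518, 0.2101]))]
```

The drum stands square: in the wrist view the boss circle measures 36 mm, centred at (0.552, 0.2105, 0.098). Next is a fresh vertical grasp: level the tool and yaw to about 180.

Emit:
{"name": "jog_arm", "arguments": {
  "increments": [
    [[0,0,0,0,-0.0437,0,0],[0,0,0,0,-0.0437,0,0],[0,0,0,0,-0.0437,0,0],[0,0,0,0,-0.0437,0,0],[0,0,0,0,-0.0437,0,0],[0,0,0,0,-0.0437,0,0],[0,0,0,0,-0.0437,0,0],[0,0,0,0,0,0,0]]
  ]
}}

```text
clock: 26.7
tcp_pos: [0.5177, 0.1403, 0.2458]
orientation: [0.001, 0.843, 0.538, -0.004]
wrist_force: [-0.7, 0.2, -0.0]
finger_gap: 0.0857
grip_force: 0.0
```

Emit:
{"name": "jog_arm", "arguments": {
  "increments": [
    [[0,0,0,0,0,-0.0457,0],[0,0,0,0,0,-0.0457,0],[0,0,0,0,0,-0.0457,0],[0,0,0,0,0,-0.0457,0],[0,0,0,0,0,-0.0457,0],[0,0,0,0,0,-0.0457,0],[0,0,0,0,0,-0.0457,0],[0,0,0,0,0,-0.0457,0],[0,0,0,0,0,-0.0457,0],[0,0,0,0,0,-0.0457,0],[0,0,0,0,0,-0.0457,0],[0,0,0,0,0,-0.0457,0],[0,0,0,0,0,-0.0457,0],[0,0,0,0,0,-0.0457,0],[0,0,0,0,0,0,0]]
  ]
}}

```text
clock: 28.2
tcp_pos: [0.5164, 0.137, 0.2466]
orientation: [-0.002, -0.0, 1.0, -0.001]
wrist_force: [0.3, 0.4, 0.4]
finger_gap: 0.0852
grip_force: 0.0
```

```bash
python3 - <<'E'
from h import *
c=cam('wrist')
print([(r[1],r[2]) for r in ring(c,(.552,.2105),.098,r=.018)])
to([.552,.2105,.055]);s=env.get_state();print(np.round(s['joint_pos'],3),rot(s['orientation']).round(3).tolist())
E
```

```text
[(array([36. , 36.4]), array([0.5524, 0.2107])), (array([23.4, 23.7]), array([0.552 , 0.2106]))]
t 28.25 tcp [0.5165 0.137  0.2467] x [-1.     0.003  0.003] z [-0.003 -0.003 -1.   ] F [ 0.1 -0.3 -0.4] gap 0.0852
 shift m [-0.0359  0.0742  0.1914] units [-0.143  0.297  0.765]
[ 0.111  0.233 -0.024  1.317 -0.003  0.114] [[-1.0, 0.003, -0.003], [0.003, 1.0, -0.003], [0.003, -0.003, -1.0]]
```

Emit:
{"name": "jog_arm", "arguments": {
  "increments": [
    [[-0.048,0.098,0,0,0,0,0],[-0.048,0.098,0,0,0,0,0],[-0.047,0.097,0,0,0,0,0],[0,0,0.15,0,0,0,0],[0,0,0.17,0,0,0,0],[0,0,0.17,0,0,0,0],[0,0,0.15,0,0,0,0],[0,0,0.08,0,0,0,0],[0,0,0.045,0,0,0,0],[0,0,0,0,0,0,0]]
  ]
}}

```text
clock: 29.25
tcp_pos: [0.5509, 0.2095, 0.054]
orientation: [-0.003, 0.001, 1.0, -0.002]
wrist_force: [1.1, 0.0, 0.1]
finger_gap: 0.0853
grip_force: 0.0
```

Emit:
{"name": "jog_arm", "arguments": {
  "increments": [
    [[0,0,0,0,0,0,130],[0,0,0,0,0,0,130],[0,0,0,0,0,0,130],[0,0,0,0,0,0,130],[0,0,0,0,0,0,130],[0,0,0,0,0,0,130]]
  ],
  "force": 60
}}

```text
clock: 29.85
tcp_pos: [0.5536, 0.2102, 0.0578]
orientation: [0.001, -0.0, 1.0, -0.002]
wrist_force: [-0.7, -1.4, 6.1]
finger_gap: 0.0588
grip_force: 65.0
```

Emit:
{"name": "jog_arm", "arguments": {
  "increments": [
    [[0,0,-0.04,0,0,0,130],[0,0,-0.12,0,0,0,130],[0,0,-0.17,0,0,0,130],[0,0,-0.17,0,0,0,130],[0,0,-0.14,0,0,0,130],[0,0,0,0,0,0,130],[0,0,0,0,0,0,130]]
  ]
}}

```text
clock: 30.55
tcp_pos: [0.5528, 0.2109, 0.2164]
orientation: [-0.001, -0.0, 1.0, -0.002]
wrist_force: [-0.3, 0.0, -4.1]
finger_gap: 0.0585
grip_force: 65.7
```

```bash
python3 - <<'E'
from h import *
c=cam('wrist');s=env.get_state();t=np.array(s['tcp_pos'])
for dz in(.043,): print([(r[1],r[2]-t[:2]) for r in ring(c,t,t[2]+dz,r=.018)])
to([.602,-.0595,.2]);print(np.round(s['joint_pos'],3))
E
```

```text
[(array([34.6, 34.9]), array([-0.00132996,  0.0015345 ])), (array([23.3, 23.5]), array([-0.00162996,  0.0015345 ]))]
t 30.60 tcp [0.5518 0.2107 0.2147] x [-1.    -0.001  0.004] z [-0.004 -0.005 -1.   ] F [-0.5  0.1 -3.2] gap 0.059
 shift m [-0.05   -0.2701  0.0158] units [-0.2   -1.081  0.063]
[ 0.231  0.353  0.062  1.285 -0.004  0.23 ]
```

Emit:
{"name": "jog_arm", "arguments": {
  "increments": [
    [[-0.033,-0.18,0,0,0,0,130],[-0.033,-0.18,0,0,0,0,130],[-0.033,-0.18,0,0,0,0,130],[-0.033,-0.18,0,0,0,0,130],[-0.033,-0.18,0,0,0,0,130],[-0.033,-0.18,0,0,0,0,130],[0,0,0,0,0,0,130],[0,0,0,0,0,0,130]]
  ]
}}

```text
clock: 31.4
tcp_pos: [0.6009, -0.0603, 0.2139]
orientation: [-0.004, 0.001, 1.0, -0.001]
wrist_force: [0.2, -0.3, -3.3]
finger_gap: 0.0587
grip_force: 66.4
```

```bash
python3 - <<'E'
from h import *
P=[]
for _ in range(6):
    c=cam('wrist');P.append(env.get_state()['tcp_pos'])
print(np.mean(P,0).round(4)); to([.601,-.0595,.2])
C=[cam('scene'),cam('top')];L=[spotter.landmark_of('gauge_bar',n) for n in('scene','top')]
print([(x[0]['conf'],x[0]['uv']) for x in L if x]); 
if all(L): print(tri(C,[x[0]['uv'] for x in L]))
E
```

```text
[ 0.6014 -0.0582  0.2155]
t 31.70 tcp [ 0.602  -0.0578  0.2164] x [-1.    -0.003  0.003] z [-0.003 -0.004 -1.   ] F [ 0.3  0.7 -2.6] gap 0.059
 shift m [ 0.0009 -0.0016  0.0164] units [ 0.004 -0.006  0.066]
[(0.56, [301.4, 189.6]), (0.62, [242.5, 155.5])]
[ 0.67140749 -0.05622182  0.17460715]
```

The gauge bar estimates disagree (0.153 and 0.175), so before mounting I'll check its height by overlaying the bar at each candidate height on the initial, unobstructed pictures.

```bash
cat > ov.py <<'E'
from h import *
C={n:cam(n) for n in('scene','top')}
S=lambda a,b:np.array((255+a/6-.4,150+b/6-.4)); T=lambda a,b:np.array((218+(a-390)/6.5-.4,146+b/6.5-.4))
th=np.radians(4.5);u=np.array([np.cos(th),np.sin(th),0]);v=np.array([-u[1],u[0],0]);o=np.array([.6003,-.0595,0])
B={'scene':[S(35,453),S(125,572),S(327,467),S(232,355)],'top':[T(595,355),T(716,277),T(597,115),T(478,188)]}
W=[(.5535,-.018),(.561,-.1072),(.6908,-.0969),(.6834,-.0079)]
rows=[]
for n,c in C.items():
    b=np.mean([B[n][i]-proj(c,[*W[i],.018]) for i in range(4)],0); print(n,'bias px',b.round(2))
    pj=lambda p:proj(c,p)+b
    print(' col top',pj(o+.125*u+[0,0,.217]).round(1),'spindle tip',pj(o+[0,0,.094]).round(1))
    im=cv2.imread(f'pics/{n}.png');K=8;ctr=np.round(pj(o+.1*u+[0,0,.17])).astype(int);x0,y0=ctr-16
    row=[]
    for z in(.140,.152,.164):
        m=cv2.resize(im[y0:y0+32,x0:x0+32],None,fx=K,fy=K,interpolation=2)
        P={}
        for a in(.08,.117):
            for w in(-.008,.008):
                for dz in(-.009,.009): P[a,w,dz]=tuple(int(q) for q in (pj(o+a*u+w*v+[0,0,z+dz])-[x0,y0]+.5)*K)
        for i in P:
            for j in P:
                if i<j and sum(s!=t for s,t in zip(i,j))==1: cv2.line(m,P[i],P[j],(0,0,255) if i[2]==j[2]==.009 else (0,255,0),1)
        cv2.circle(m,tuple(int(q) for q in (pj(o+.125*u+[0,0,.217])-[x0,y0]+.5)*K),4,(255,0,255),1)
        row.append(m)
    rows.append(np.hstack(row))
cv2.imwrite('pics/ov.png',np.vstack(rows))
E
python3 ov.py
```

```text
scene bias px [ 0.4  -0.09]
 col top [316.9 172.9] spindle tip [280.  215.2]
top bias px [0.1  0.36]
 col top [233.3 139.3] spindle tip [252.6 178.8]
```

View pics/ov.png

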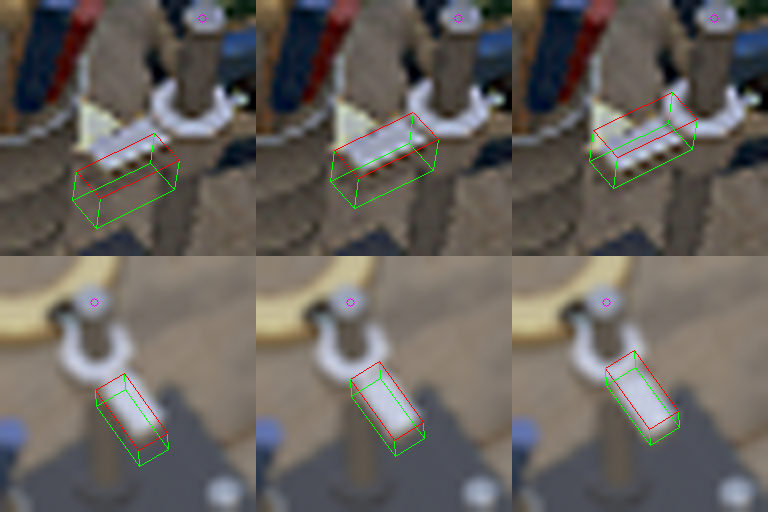

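With the column top aligned in both views, the bar's white top face (about (375,145) in the scene panel) matches the 152 mm outline. The 140 and 164 mm outlines miss it, so the middle collar is right. Lowering the drum now.

Emit:
{"name": "jog_arm", "arguments": {
  "increments": [
    [[0,-0.005,0.08,0,0,0,130],[0,0,0.08,0,0,0,130],[0,0,0.05,0,0,0,130],[0,0,0.04,0,0,0,130],[0,0,0.04,0,0,0,130],[0,0,0,0,0,0,130]]
  ]
}}

```text
clock: 32.6
tcp_pos: [0.6013, -0.0606, 0.1427]
orientation: [-0.002, -0.0, 1.0, -0.002]
wrist_force: [-0.4, -0.3, -3.2]
finger_gap: 0.0585
grip_force: 66.3
```

Emit:
{"name": "jog_arm", "arguments": {
  "increments": [
    [[0,0,0.03,0,0,0,130],[0,0,0.03,0,0,0,130],[0,0,0.025,0,0,0,130],[0,0,0,0,0,0,130]]
  ]
}}

```text
clock: 33.0
tcp_pos: [0.6016, -0.0604, 0.1217]
orientation: [-0.002, -0.001, 1.0, -0.002]
wrist_force: [0.2, 2.9, -4.7]
finger_gap: 0.0589
grip_force: 66.4
```

Emit:
{"name": "jog_arm", "arguments": {
  "increments": [
    [[0,0.005,0.015,0,0,0,130],[0,0,0.01,0,0,0,130],[0,0,0.006,0,0,0,130],[0,0,0,0,0,0,130]]
  ]
}}

```text
clock: 33.4
tcp_pos: [0.6018, -0.06, 0.1149]
orientation: [-0.002, -0.0, 1.0, -0.002]
wrist_force: [-0.0, -0.3, -3.8]
finger_gap: 0.0587
grip_force: 66.5
```

Emit:
{"name": "jog_arm", "arguments": {
  "increments": [
    [[0,0,0.006,0,0,0,130],[0,0,0,0,0,0,130]]
  ]
}}

```text
clock: 33.6
tcp_pos: [0.602, -0.0598, 0.1136]
orientation: [-0.001, -0.0, 1.0, -0.002]
wrist_force: [0.0, 0.0, -2.9]
finger_gap: 0.0584
grip_force: 66.5
```

Emit:
{"name": "jog_arm", "arguments": {
  "increments": [
    [[0,0,0.006,0,0,0,130],[0,0,0.005,0,0,0,130],[0,0,0,0,0,0,130]]
  ]
}}

```text
clock: 33.9
tcp_pos: [0.6024, -0.0597, 0.1118]
orientation: [-0.001, -0.0, 1.0, -0.002]
wrist_force: [-1.5, 0.1, 3.3]
finger_gap: 0.059
grip_force: 67.1
```

Emit:
{"name": "jog_arm", "arguments": {
  "increments": [
    [[0,0,0.006,0,0,0,130],[0,0,0,0,0,0,130]]
  ]
}}

```text
clock: 34.1
tcp_pos: [0.6029, -0.0598, 0.1118]
orientation: [0.0, -0.001, 1.0, -0.002]
wrist_force: [-3.1, 1.6, 11.0]
finger_gap: 0.0587
grip_force: 67.9
```

Seated at the expected height. I'll release, rise, and check.

Emit:
{"name": "jog_arm", "arguments": {
  "increments": [
    [[0,0,-0.006,0,0,0,130],[0,0,0,0,0,0,0],[0,0,0,0,0,0,0],[0,0,0,0,0,0,0],[0,0,0,0,0,0,0],[0,0,-0.04,0,0,0,0],[0,0,-0.12,0,0,0,0],[0,0,-0.15,0,0,0,0],[0,0,-0.15,0,0,0,0],[0.1,0,-0.1,0,0,0,0],[0.1,0,-0.05,0,0,0,0],[0,0,0,0,0,0,0]]
  ]
}}

```text
clock: 35.3
tcp_pos: [0.5513, -0.0591, 0.2674]
orientation: [0.001, -0.0, 1.0, -0.003]
wrist_force: [0.2, 0.8, 0.3]
finger_gap: 0.0855
grip_force: 0.0
```

```bash
python3 - <<'E'
from h import *
c=cam('wrist');to([.6,-.06,.2]);C={n:cam(n) for n in('scene','top')};C['wrist']=c
R_={}
for n,k in C.items():
    r=ring(k,(.601,-.059),.152,r=.018);R_[n]=r;print(n,[(a[1],a[2]) for a in r])
for ns in (('scene','wrist'),('top','wrist'),('scene','top')): print(ns,tri([C[n] for n in ns],[R_[n][0][0] for n in ns]).round(4))
for t,z in(('jar_wide_mid',.0425),('glue_bottle_mid',.083),('offcut_2_mid',.019)):
    for n in('scene','top'): print(t,n,[onz(C[n],d['uv'],z)[:2].round(3).tolist() for d in spotter.landmark_of(t,n)[:1]])
a=C['scene'];b=[cv2.resize(C[n]['pixels'][v-24:v+36,u-30:u+30,::-1],(390,390),interpolation=2) for n in C for u,v in [np.round(proj(C[n],[.601,-.059,.13])).astype(int)] if n!='wrist']
cv2.imwrite('pics/end.png',np.hstack(b))
E
```

```text
t 35.35 tcp [ 0.5523 -0.0592  0.2659] x [-1.    -0.001 -0.001] z [ 0.001 -0.005 -1.   ] F [ 0.1 -0.2 -0.3] gap 0.0854
 shift m [-0.0477 -0.0005  0.066 ] units [-0.191 -0.002  0.264]
scene [(array([46.7, 54.2]), array([ 0.6001, -0.0589])), (array([22.7, 24.1]), array([ 0.6027, -0.0628]))]
top [(array([22.4, 44.6]), array([ 0.5876, -0.0623]))]
wrist [(array([36. , 36.2]), array([ 0.6011, -0.0591])), (array([23.2, 23.7]), array([ 0.6005, -0.0591]))]
('scene', 'wrist') [ 0.6003 -0.0592  0.1526]
('top', 'wrist') [ 0.5782 -0.0566  0.192 ]
('scene', 'top') [ 0.5923 -0.0624  0.156 ]
jar_wide_mid scene [[0.619, -0.368]]
jar_wide_mid top [[0.621, -0.369]]
glue_bottle_mid scene [[0.605, -0.38]]
glue_bottle_mid top [[0.682, 0.206]]
offcut_2_mid scene [[0.37, -0.288]]
offcut_2_mid top [[0.378, -0.31]]
```

View pics/end.png

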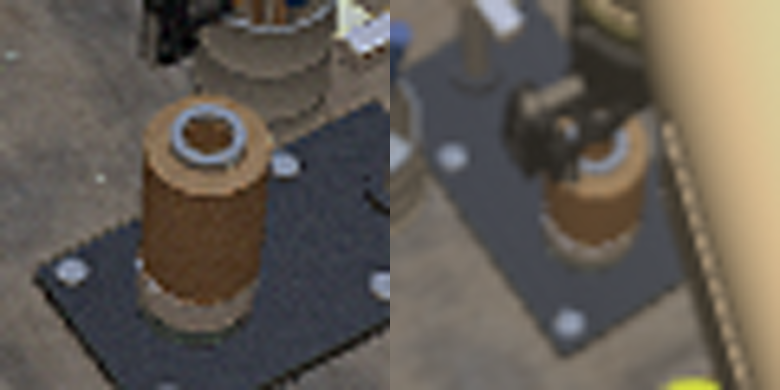

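The drum sits square on the collar with its boss up: in the scene panel the boss is at (210,135) and the collar at (195,305). The boss circle reads 36 mm at z = 152 mm, and the gripper is clear.

```bash
python3 -c "
from workcell import ticket
print(ticket.hand_in())"
```

```text
the job is handed in; nothing more can be done
None
```

The drum is mounted boss up on the 24 mm collar, after standing free on the bench and being gripped afresh. The boss top measures about 152 mm, level with the gauge bar, and the job is handed in at about 35 s; the jar, bottle and block look undisturbed.

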